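# Clear and open the shavings hatch with its lever

### The job

Push the little hand plane sideways off the grey hatch flap until all of it lies on the wooden ledge beside the flap, without picking it up or tipping it. Then press the red end of the lever right down to the bench, so that the lever alone raises the flap (do not touch the raised flap), and finish while still holding the lever down with the flap open. Leave the mallet, the glue bottle and the jar alone.

Things in the scene. Friction and masses are not known exactly. Their poses are not given: they have to be found in the camera images.
- hatch: Fixed plywood chute box with ledge and blue lever stand. Origin on the bench under the lever's pivot bar; z up, x along the lever from its red end (x about -170 mm) to the flap (x 76 to 236, y -64 to 64, top 70 mm high). Lever stand: x -30 to 30, y -37 to 37, cheeks 80 mm high.
- ledge (a point): Centre of the ledge's top, 69 mm above the bench. The ledge is plywood, 190 mm along the hatch's x and 120 mm across (hatch y -68 to -188 mm, x 79 to 269 mm), beside the flap on its -y side; along its outer side a 10 mm thick wooden rim stands 15 mm higher.
- flap_edge (a point): Middle of the flap's free edge, on its top face. The flap is heavy grey metal, about 2.2 kg, 160 (along the hatch's x) x 128 x 14 mm, lying shut and level with a yellow stripe at its free edge, hinged 160 mm from there (hatch x 236 mm, 63 mm above the bench). No latch: it falls shut when the lever is let go.
- flap (a joint): Opening angle of the flap about its hinge, rad: 0 shut, about 0.33 with the lever's red end down on the bench.
- lever: Loose wooden lever 310 x 46 x 16 mm resting on the pivot bar (cleats and the stand's cheeks keep it in place), its steel toe under the flap's free edge, the red end in the air. Origin at its underside over the bar, 66 mm above the bench; axes as the hatch's while at rest. It turns about 0.6 rad down to the bench; about 5 N on the pad raises the flap.
- lever_pad (a point): Centre of the top of the red pad (60 mm along the lever, 46 mm across) at the lever's long end, 185 mm from the pivot; about 137 mm above the bench at rest, about 27 mm when the lever's end meets the bench, moving nearly straight down (within 15 mm along the lever).
- plane: Loose small block plane, 0.5 kg: dark metal body 120 x 42 x 24 mm with flat sides, a brass cap and two wooden knobs on top (52 mm high in all), standing on the flap. Origin at the centre of its sole; x along its length to the nose, z up. It starts within 0.3 rad of the hatch's x axis.
- plane_middle (a point): Middle of the plane's metal body, 12 mm above its sole: a good height to push at.
- plane_nose (a point): On the plane's centre line, 5 mm inside its nose end, 12 mm above the sole.
- plane_tail (a point): On the plane's centre line, 5 mm inside its tail end, 12 mm above the sole.
- mallet: Bystander: turned wooden carver's mallet standing on its head, 80 mm thick, 220 mm tall. Origin at the centre of its underside.
- glue: Bystander: yellow glue bottle with orange cap, 60 mm thick, 130 mm tall. Origin at the centre of its underside.
- jar: Bystander: glass jar with steel cap, 56 mm thick, 70 mm tall. Origin at the centre of its underside.
Mind the look-alikes: they are no part of the job. Of the things that look like the plane, the largest one is meant.

How it is judged:
By the outcome, as a careful person would: the job done as asked, in the order asked, and still so for the second after the job is handed in, while the arm keeps its last pose, push and grip.
It also fails if it takes over 43 s, if anything falls off the work surface, if the arm or the gripper's body presses on something with over 40 N, if the wrist force passes 120 N, or if a joint passes its speed limit or range.

### The arm

A 6-joint arm with a two-finger parallel gripper is mounted at the origin on the work surface. World frame = base frame: x ahead of the robot, y to its left, z up, the work surface at z = 0. Lengths are in m, angles in rad, forces in N, time in s.
With the tool pointing down it reaches from about 0.375 to 0.9 m from the base axis. Payload 3.1 kg.
Tool frame: the origin (TCP) lies between the finger pads; the fingertips stand 22 mm ahead of it and the grasp point (between the pads) lies 3 mm ahead of it; z points along the fingers, y is the line along which they close (so a half turn about z gives the same grasp; the last joint's range is limited). The gripper opens to 87 mm and grips with 3 to 60 N. Pads are 19 mm wide; open, the fingers measure 117 mm over their backs; the gripper's body (75 mm by 190 mm) begins 51 mm behind the grasp point.
Start: joints at [0.97, 0.527, 1.433, -0, 1.181, -0.178], TCP at [0.256, 0.57, 0.245] pointing down, gripper open.
Joint ranges: [-3.08, 3.08], [-0.75, 2.2], [0.22, 2.44], [-1.43, 4.57], [0, 2.65], [-2.85, 2.85]. Speed limits (rad/s): [2.79, 2.79, 3.14, 3.14, 3.14, 3.14].

### API

Orientations are given as a unit quaternion [x, y, z, w].
In Python, from rig import get_obs, camera, get_calibration, hand_in, cut_out gives the robot as it stands.
- The arm moves only by the shell command python3 -m inch 'ROWS' [OPENING] [FORCE]. ROWS is JSON, one flat list of numbers, 6 for each row, row after row: the shift along the tool's x, y, z scaled (see below), then the turn, a rotation vector about the tool's x, y, z scaled (see below). A call has 1 to 20 rows; each row is the pose to reach, as a shift and turn from the pose commanded when the call began, along the tool's axes at that moment; what a row does not reach only later rows make up. The controller multiplies each number of a shift by 0.08 m and each number of a turn by 90 degrees. A row lasts 1/12 s, in which the tool goes at most 41.7 mm and 7.16 degrees, less where a joint would pass 70% of its speed; a pose out of reach is approached as far as the arm can. A call with a number of a shift or a turn outside -1 to 1 is refused whole. A call with a gripper value outside its range is refused whole. OPENING is the finger opening in mm, from 0 to 87, set as the call begins (- or left out, the last holds). The fingers move at their own pace and stop on an object; FORCE is the grip in N (left out, the last holds). Time passes only in rows, so rows that repeat a pose let the fingers close. It gives the time, the measured TCP pose, the force, the opening and the grip force at its end, in the units of the state.
- get_obs(): the state, without advancing time (a new reading comes with each control period).
- camera(name): name is "scene" or "side" or "wrist"; returns the picture (420x560x3 uint8, red, green, blue); there is no depth.
- get_calibration(name): a dict with "vertical_fov" (degrees; the focal length in pixels is half the picture's height over the tangent of half this angle, whatever the lens; pixels are square), "cx", "cy" (the principal point, pixels), "D" ([k1, k2, p1, p2, k3] as OpenCV has them; the pictures are not rectified), "T" (4x4, takes a point from camera to world coordinates). Camera axes: x right, y down, z forward; pixel columns grow to the right and rows downward; lengths in m; the calibration is good to about 2 mm. A picture is of the moment at which its call begins: read the wrist's pose just before it. get_calibration takes no time and is no camera call; for the wrist camera it gives the pose at the moment of the call.
- hand_in(): hands the job in; it is judged then, once.
Trained networks look in the newest picture that a camera, given by its name, has taken for a name from the list of things; names that differ only in an ending like _2 or _b are one class to them, and where a whole thing is asked for, a point or a joint stands for the part that bears it (a point fixed in the world has none). Each returns a list of dicts, best first, with "conf" (0 to 1); they miss things now and then, are a little off and sometimes report something else, mostly with a low value. They report only what shows in the picture. A call takes as long as a camera call. They do not tell look-alikes from the thing itself.
- cut_out(camera, thing): "region" (420x560 bool, what is visible of it) and "bbox" ([left, top, right, bottom] in pixels, round what is visible of it).
The state is a dict: "time": time; "q": joint angles; "joint_velocities": joint speeds; "joint_torque": joint torques, N m; "position": TCP position; "tool_rot": TCP orientation; "ft_force": force on the tool from outside, world axes, zero at the start; "moment": the same for the moment, N m; "grip_width": finger opening in m; "grip_force": force on a finger pad.
Only numpy, scipy, OpenCV 4.12 (cv2) and the standard library are available. Lean on these libraries where they do the work, as an engineer would, in place of code of your own. Each camera call takes 0.05 s, during which the arm holds its last target. There are 200 camera calls.

## Working session

There is one attempt and no reset: what is moved stays moved. The work goes in short steps, Python scripts to look and compute and a shell command to move; the robot and the scene stay as the last step left them, time stands still between calls to the robot, and variables do not carry over. Pictures are saved under pics/ and viewed, at most 10 in all, crops included, and the job is handed in when it is done.

```bash
mkdir -p pics; ls; python3 - <<'E'
from rig import *
import cv2,numpy as np
a=camera("scene");b=camera("side")
cv2.imwrite("pics/a.png",a[:,:,::-1]);cv2.imwrite("pics/b.png",b[:,:,::-1])
for c in("scene","side"):
    k=get_calibration(c);print(c,{x:np.round(k[x],3).tolist() for x in k})
    for t in("plane","lever","lever_pad","hatch","flap_edge","mallet","glue","jar"):
        print(t,[(round(d["conf"],2),d["bbox"]) for d in cut_out(c,t)])
print(get_obs())
E
```

```text
pics
scene {'vertical_fov': 47.202, 'cx': 275.118, 'cy': 207.543, 'D': [0.039, 0.0, 0.0, 0.0, 0.0], 'T': [[-0.192, 0.786, -0.588, 1.327], [0.981, 0.154, -0.115, 0.118], [0.001, -0.599, -0.801, 1.193], [0.0, 0.0, 0.0, 1.0]]}
plane [(0.7, [326.9, 208.8, 373.2, 229.7]), (0.6, [332.4, 182.7, 343.6, 208.7]), (0.6, [412.7, 238.3, 445.6, 255.3]), (0.55, [253.5, 238.4, 284.4, 299.7])]
lever [(0.97, [225.6, 192.6, 322.1, 236.5])]
lever_pad []
hatch [(0.18, [327.6, 209.0, 374.3, 228.5])]
flap_edge [(0.63, [320.2, 205.0, 381.5, 246.8])]
mallet [(0.63, [253.1, 237.8, 284.2, 298.3])]
glue [(0.78, [151.1, 225.8, 177.8, 261.9]), (0.18, [323.6, 203.9, 378.5, 250.3])]
jar [(0.68, [269.2, 186.2, 287.8, 208.3])]
side {'vertical_fov': 56.765, 'cx': 280.141, 'cy': 210.747, 'D': [-0.018, 0.0, 0.0, 0.0, 0.0], 'T': [[0.965, -0.166, 0.203, 0.364], [-0.262, -0.647, 0.716, -0.671], [0.012, -0.744, -0.668, 0.727], [0.0, 0.0, 0.0, 1.0]]}
plane [(0.87, [188.2, 205.3, 220.6, 221.4]), (0.85, [237.8, 157.9, 263.6, 192.1]), (0.64, [223.8, 144.7, 248.1, 155.9])]
lever [(0.64, [255.8, 196.1, 316.6, 261.0])]
lever_pad [
[... 304 characters left out ...]
time': 0.9, 'q': array([ 9.69527325e-01,  5.27452510e-01,  1.43272156e+00,  1.98642459e-05,
        1.18140785e+00, -1.78512951e-01]), 'joint_velocities': array([ 0.00085635,  0.001596  , -0.00040547,  0.00171736, -0.00087094,
       -0.00083966]), 'joint_torque': array([ 1.03020095e-03, -4.39993465e+01, -1.76989889e+01,  6.34477660e-02,
        5.02436736e-02, -1.99129246e-06]), 'position': array([0.25637838, 0.56995864, 0.24457073]), 'tool_rot': array([ 2.09811140e-01,  9.77741932e-01,  8.45685595e-06, -6.45903997e-06]), 'ft_force': array([-0.52454074, -0.49453542,  0.19920496]), 'moment': array([ 0.0467184 , -0.02652218,  0.00928499]), 'grip_force': 0.0, 'grip_width': 0.08717947608545955}
```

View pics/a.png

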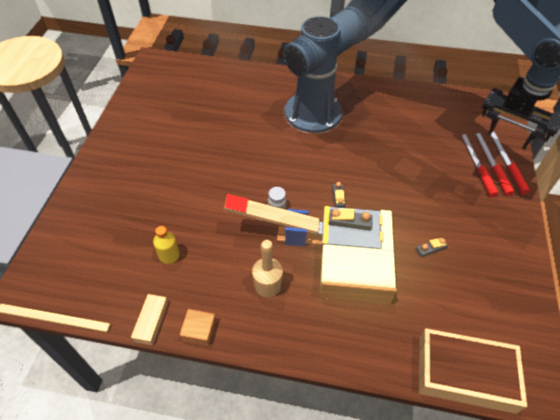

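View pics/b.png

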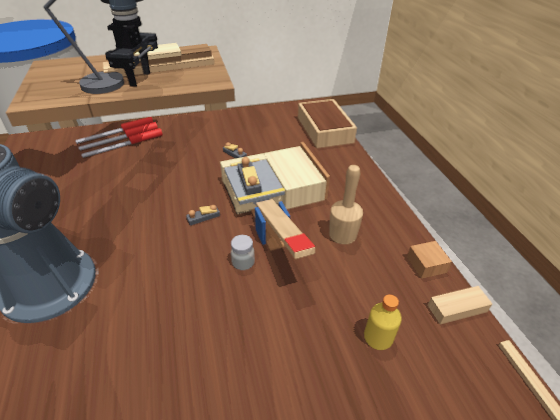

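The scene view shows the hatch with plane on the flap (about 350,217), the lever's red end (237,203), and the ledge on the far side of the flap (+x world). In the side view the pad is at (299,243) and the plane at (250,175). I'll zoom both.

```bash
python3 - <<'E'
import cv2,numpy as np
a=cv2.imread("pics/a.png")[180:310,220:410];b=cv2.imread("pics/b.png")[135:275,210:370]
cv2.imwrite("pics/c.png",cv2.resize(a,None,fx=4,fy=4,interpolation=cv2.INTER_CUBIC))
cv2.imwrite("pics/d.png",cv2.resize(b,None,fx=4,fy=4,interpolation=cv2.INTER_CUBIC))
E
```

```text
(no output)
```

View pics/c.png

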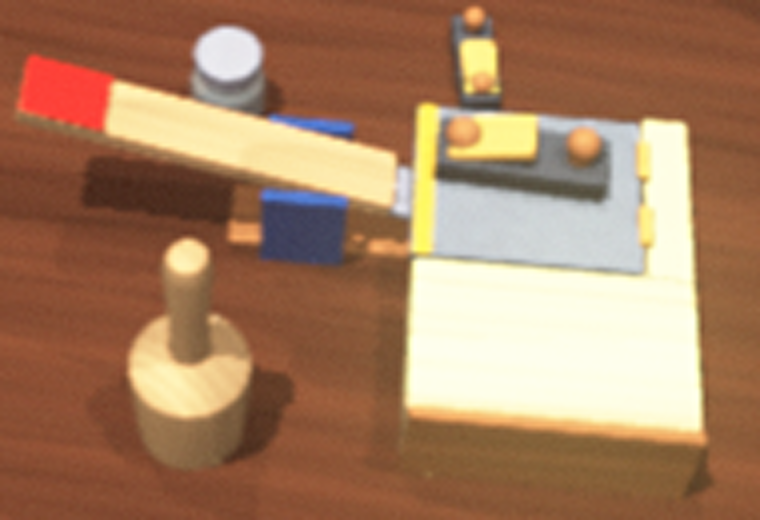

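View pics/d.png

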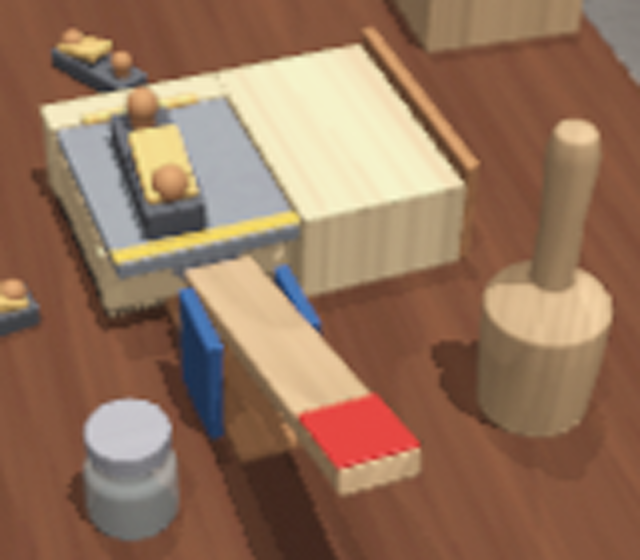

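```bash
cat > h.py <<'E'
from rig import *
import cv2,numpy as np
def K(k):
    f=210/np.tan(np.radians(k["vertical_fov"]/2));return np.array([[f,0,k["cx"]],[0,f,k["cy"]],[0,0,1.]])
def proj(k,P):
    W=np.linalg.inv(np.array(k["T"]));P=np.atleast_2d(P).astype(float)
    return cv2.projectPoints(P,cv2.Rodrigues(W[:3,:3])[0],W[:3,3],K(k),np.array(k["D"],float))[0][:,0]
def ray(k,p):
    u=cv2.undistortPoints(np.array([[p]],float),K(k),np.array(k["D"],float))[0,0];T=np.array(k["T"])
    return T[:3,3],T[:3,:3]@[u[0],u[1],1]
def tri(k1,p1,k2,p2):
    A=[];b=[]
    for o,d in(ray(k1,p1),ray(k2,p2)):
        d=d/np.linalg.norm(d);M=np.eye(3)-np.outer(d,d);A.append(M);b.append(M@o)
    return np.linalg.lstsq(np.vstack(A),np.hstack(b),rcond=None)[0]
def atz(k,p,z):
    o,d=ray(k,p);return o+d*(z-o[2])/d[2]
E
python3 - <<'E'
from h import *
from scipy.optimize import least_squares
np.set_printoptions(precision=4,suppress=True)
s,d=get_calibration("scene"),get_calibration("side")
C=lambda x,y:((x+.5)/4-.5+220,(y+.5)/4-.5+180)
D=lambda x,y:((x+.5)/4-.5+210,(y+.5)/4-.5+135)
pts={"free+":((418,103),(116,260)),"free-":((412,252),(300,222)),"hinge+":((642,122),(60,130)),"hinge-":((643,270),(228,95)),
"pad e+":((35,57),(338,467)),"pad e-":((22,115),(418,448)),"pad i+":((113,76),(300,412)),"pad i-":((102,130),(375,397)),
"knobL":((463,130),(171,183)),"knobR":((583,145),(144,106)),"malletTop":((188,258),(576,137)),"malletHead":((190,365),(546,305)),"jarcap":((229,53),(128,430))}
P={n:tri(s,C(*a),d,D(*b)) for n,(a,b) in pts.items()}
for n in P:print(n,P[n])
mod={"free+":(76,64,70),"free-":(76,-64,70),"hinge+":(236,64,70),"hinge-":(236,-64,70)}
def W(v,m):
    c,sn=np.cos(v[2]),np.sin(v[2]);m=np.array(m)/1000
    return np.array([v[0]+c*m[0]-sn*m[1],v[1]+sn*m[0]+c*m[1],m[2]])
def r(v):
    return np.hstack([np.hstack([proj(s,W(v,m))[0]-C(*pts[n][0]),proj(d,W(v,m))[0]-D(*pts[n][1])]) for n,m in mod.items()])
f=least_squares(r,[.5,.1,1.5],loss="soft_l1");v=f.x
print("hatch",v,r(v).round(1))
iv=lambda p:(np.array([[np.cos(v[2]),np.sin(v[2])],[-np.sin(v[2]),np.cos(v[2])]])@(np.array(p[:2])-v[:2])*1000)
for n in P:print(n,iv(P[n]).round(0),P[n][2]*1000)
print("ledge",W(v,(174,-128,69)),"pad",W(v,(-175,0,137)))
q=P["knobR"]-P["knobL"];print("plane yaw",np.arctan2(q[1],q[0]),q)
for n in [(-198,23,145),(-138,23,125),(-198,-23,145)]:print(n,proj(s,W(v,n)),proj(d,W(v,n)))
E
```

```text
free+ [0.4698 0.0967 0.0747]
free- [0.5968 0.1093 0.0716]
hinge+ [0.4565 0.2565 0.0717]
hinge- [0.584  0.2651 0.0743]
pad e+ [ 0.536  -0.1697  0.144 ]
pad e- [ 0.5819 -0.1659  0.14  ]
pad i+ [ 0.5317 -0.1155  0.1307]
pad i- [ 0.5756 -0.1126  0.1274]
knobL [0.5131 0.1304 0.1057]
knobR [0.5126 0.2138 0.1104]
malletTop [ 0.7192 -0.0219  0.2121]
malletHead [ 0.7192 -0.0216  0.083 ]
jarcap [ 0.4483 -0.0486  0.0702]
hatch [0.539  0.0276 1.6536] [ 0.4  0.7 -0.2  1.2 -0.3  0.2 -0.1  0.6 -0.2  0.8 -0.9 -0.2  0.5  1.2
 -0.8  0.4]
free+ [75. 63.] 74.74847327150616
free- [ 77. -64.] 71.61001915343907
hinge+ [235.  63.] 71.66880173280667
hinge- [233. -64.] 74.29668764836848
pad e+ [-196.   19.] 144.02825561102173
pad e- [-196.  -27.] 140.0117326984269
pad i+ [-142.   19.] 130.67344790298026
pad i- [-143.  -25.] 127.36205911542866
knobL [105.  17.] 105.7302674260763
knobR [188.  11.] 110.37558567632657
malletTop [ -64. -175.] 212.0686547481924
malletHead [ -64. -175.] 83.03801142869759
jarcap [-68.  97.] 70.2028743723662
ledge [0.6522 0.2116 0.069 ] pad [ 0.5535 -0.1468  0.137 ]
plane yaw 1.5758239625651107 [-0.0004  0.0834  0.0046]
(-198, 23, 145) [[227.6408 192.879 ]] [[292.2226 251.713 ]]
(-138, 23, 125) [[249.2876 199.1672]] [[281.8123 238.3376]]
(-198, -23, 145) [[224.7919 205.9882]] [[313.2313 246.1523]]
```

Triangulation agrees with the given sizes: flap about 70 mm, pad 137 mm. The hatch is at (0.539, 0.028) with yaw 1.654, and the plane is at hatch (147, 14). I'll go to the plane's robot side with the closing axis along the hatch's x.

```bash
python3 -m inch '[-0.2,-0.16,0,0,0,-0.065,-0.4,-0.32,0,0,0,-0.13,-0.6,-0.48,0,0,0,-0.195,-0.8,-0.64,0,0,0,-0.26,-1,-0.79,0,0,0,-0.322,-1,-0.79,0,0,0,-0.322]' 87; python3 - <<'E'
from h import *
from scipy.spatial.transform import Rotation as R
o=get_obs();Q=R.from_quat(o["tool_rot"])
v=[.539,.0276,1.6536]
def W(x,y,z):
    c,s=np.cos(v[2]),np.sin(v[2]);return np.array([v[0]+(c*x-s*y)/1000,v[1]+(s*x+c*y)/1000,z/1000])
print(o["position"],Q.as_matrix().round(3))
print((Q.inv().apply(W(147,64,180)-o["position"])/.08).round(3))
E
```

```text
time: 1.4
position: [0.3046, 0.4768, 0.2445]
tool_rot: [-0.042, 0.999, -0.001, -0.0]
ft_force: [-0.2, -0.3, 0.3]
grip_width: 0.087
grip_force: 0.0
[0.30463363 0.47676137 0.24453701] [[-0.997 -0.083 -0.   ]
 [-0.083  0.997 -0.002]
 [ 0.    -0.002 -1.   ]]
[-1.654 -3.999  0.816]
```

```bash
python3 -m inch '[-0.1,-0.25,0,0,0,0,-0.2,-0.5,0,0,0,0,-0.3,-0.75,0.1,0,0,0,-0.4,-1,0.2,0,0,0]'; python3 -m inch '[-0.1,-0.25,0,0,0,0,-0.2,-0.5,0,0,0,0,-0.3,-0.75,0.1,0,0,0,-0.4,-1,0.2,0,0,0]';python3 -m inch '[-0.1,-0.25,0,0,0,0,-0.2,-0.5,0,0,0,0,-0.3,-0.75,0.1,0,0,0,-0.4,-1,0.2,0,0,0]';python3 -m inch '[-0.1,-0.25,0,0,0,0,-0.2,-0.5,0,0,0,0,-0.3,-0.75,0.1,0,0,0,-0.454,-1,0.216,0,0,0,-0.454,-1,0.216,0,0,0,-0.454,-1,0.216,0,0,0]'; cat >> h.py <<'E'
from scipy.spatial.transform import Rotation as R
v=[.539,.0276,1.6536]
def Wd(x,y,z):
    c,s=np.cos(v[2]),np.sin(v[2]);return np.array([v[0]+(c*x-s*y)/1000,v[1]+(s*x+c*y)/1000,z/1000])
def go(*p):
    o=get_obs();return (R.from_quat(o["tool_rot"]).inv().apply(Wd(*p)-o["position"])/.08).round(3)
def H():
    p=get_obs()["position"];c,s=np.cos(v[2]),np.sin(v[2]);d=(p[:2]-v[:2])*1000
    return np.round([c*d[0]+s*d[1],-s*d[0]+c*d[1],p[2]*1000],1)
E
python3 - <<'E'
from h import *
print(H(),go(147,64,97),get_obs()["time"])
w=camera("wrist");cv2.imwrite("pics/w.png",w[:,:,::-1])
E
```

```text
time: 1.73
position: [0.3425, 0.4027, 0.229]
tool_rot: [-0.041, 0.999, 0.001, 0.001]
ft_force: [-0.2, 0.4, -0.6]
grip_width: 0.087
grip_force: 0.0
time: 2.07
position: [0.3813, 0.3254, 0.213]
tool_rot: [-0.041, 0.999, 0.001, 0.001]
ft_force: [0.3, -0.1, 0.3]
grip_width: 0.0868
grip_force: 0.0
time: 2.4
position: [0.4201, 0.2482, 0.1969]
tool_rot: [-0.041, 0.999, 0.001, 0.001]
ft_force: [0.2, 0.5, 0.4]
grip_width: 0.0868
grip_force: 0.0
time: 2.9
position: [0.4625, 0.1713, 0.179]
tool_rot: [-0.04, 0.999, 0.0, -0.0]
ft_force: [-0.9, 0.4, 0.1]
grip_width: 0.087
grip_force: 0.0
[149.6  64.3 179. ] [-0.005 -0.033  1.025] 2.9
```

View pics/w.png

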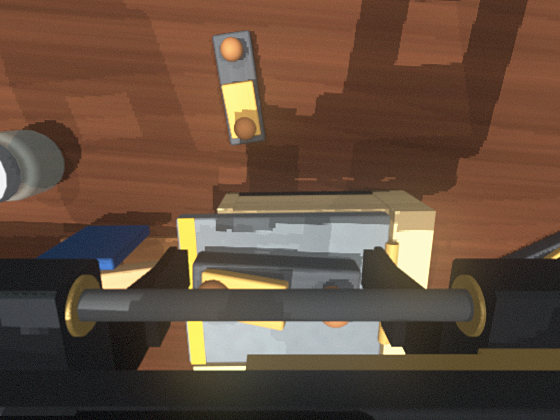

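The wrist view shows the plane between rows 250 and 330, its robot-side top edge from about (203,252) to (358,262), with the flap's stripe at column 190.

```bash
python3 - <<'E'
from h import *
k=get_calibration("wrist")
def h(p):
    c,s=np.cos(v[2]),np.sin(v[2]);d=(p[:2]-v[:2])*1000;return np.round([c*d[0]+s*d[1],-s*d[0]+c*d[1]])
for p in[(203,252),(358,262)]:print(h(atz(k,p,.094)))
for p in[(179,219),(387,213),(204,363)]:print("flap",h(atz(k,p,.07)))
print(h(k["T"][:3,3]*1.),k["T"][2,3])
# where fingertips project
o=get_obs();Q=R.from_quat(o["tool_rot"])
for t in[(0,.0435,.022),(0,-.0435,.022),(-.0095,.0435,.022),(.0095,-.0435,.022)]:print(proj(k,o["position"]+Q.apply(t)))
E
```

```text
[101.  46.]
[208.  38.]
flap [79. 62.]
flap [233.  66.]
flap [ 90. -65.]
[150. 140.] 0.3193119826444667
[[361.35764632 265.47676103]]
[[188.01351581 265.59687965]]
[[360.09788089 282.58501811]]
[[186.68791692 247.96516079]]
```

```bash
python3 -m inch '[0.1,0,0.25,0,0,0,0.1,0,0.5,0,0,0,0.1,0,0.7,0,0,0,0.1,0,0.85,0,0,0,0.1,0,0.95,0,0,0,0.1,0,1,0,0,0,0.1,0,1,0,0,0]'; python3 - <<'E'
from h import *
print(H(),go(152,60,97),get_obs()["ft_force"])
E
```

```text
time: 3.53
position: [0.4534, 0.1716, 0.0989]
tool_rot: [-0.042, 0.999, 0.0, -0.001]
ft_force: [-0.2, 0.3, 0.9]
grip_width: 0.0871
grip_force: 0.0
[150.6  73.4  98.9] [-0.168  0.017  0.024] [-0.15364531  0.25287898  0.88546   ]
```

```bash
python3 -m inch '[-0.1,0,0.02,0,0,0,-0.2,0,0.02,0,0,0,-0.3,0,0.02,0,0,0,-0.38,0,0.02,0,0,0,-0.46,0,0.02,0,0,0,-0.54,0,0.02,0,0,0,-0.62,0,0.02,0,0,0,-0.7,0,0.02,0,0,0,-0.78,0,0.02,0,0,0,-0.86,0,0.02,0,0,0]'; python3 - <<'E'
from h import *
print(H())
a=camera("scene");b=camera("side")
a=cv2.resize(a[180:310,220:410],None,fx=3,fy=3);b=cv2.resize(b[135:265,210:370],None,fx=3,fy=3)[:a.shape[0]]
cv2.imwrite("pics/e.png",cv2.resize(np.hstack([a,b])[:,:,::-1],None,fx=.75,fy=.75))
E
```

```text
time: 4.37
position: [0.5204, 0.1764, 0.0977]
tool_rot: [-0.042, 0.999, -0.0, -0.003]
ft_force: [-5.2, -0.5, 3.8]
grip_width: 0.0873
grip_force: 2.7
[149.9   6.3  97.7]
```

View pics/e.png

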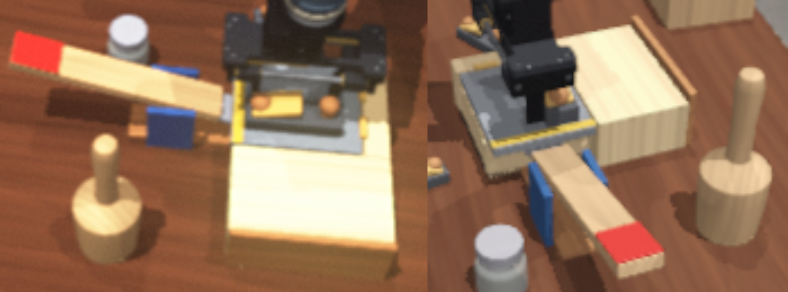

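The plane is square to the hatch and sliding ahead of the fingers, so I'll keep pushing onto the ledge.

```bash
python3 -m inch '[-0.08,0,0,0,0,0,-0.16,0,0,0,0,0,-0.24,0,0,0,0,0,-0.32,0,0,0,0,0,-0.4,0,0,0,0,0,-0.48,0,0,0,0,0,-0.56,0,0,0,0,0,-0.64,0,0,0,0,0,-0.72,0,0,0,0,0,-0.8,0,0,0,0,0]';  python3 -m inch '[-0.07,0,0,0,0,0,-0.14,0,0,0,0,0,-0.2,0,0,0,0,0,-0.25,0,0,0,0,0,-0.28,0,0,0,0,0,-0.3,0,0,0,0,0,-0.3,0,0,0,0,0]'; python3 - <<'E'
from h import *
print(H())
a=camera("scene");b=camera("side")
a=cv2.resize(a[180:310,220:410],None,fx=3,fy=3);b=cv2.resize(b[135:265,210:370],None,fx=3,fy=3)[:a.shape[0]]
cv2.imwrite("pics/f.png",cv2.resize(np.hstack([a,b])[:,:,::-1],None,fx=.75,fy=.75))
E
```

```text
time: 5.3
position: [0.5869, 0.1819, 0.0975]
tool_rot: [-0.041, 0.999, 0.0, -0.0]
ft_force: [-3.1, -0.3, -0.0]
grip_width: 0.087
grip_force: 1.6
time: 5.88
position: [0.6106, 0.1839, 0.0977]
tool_rot: [-0.041, 0.999, 0.0, 0.0]
ft_force: [-1.4, 0.1, -0.9]
grip_width: 0.0872
grip_force: 0.7
[149.8 -84.3  97.7]
```

View pics/f.png

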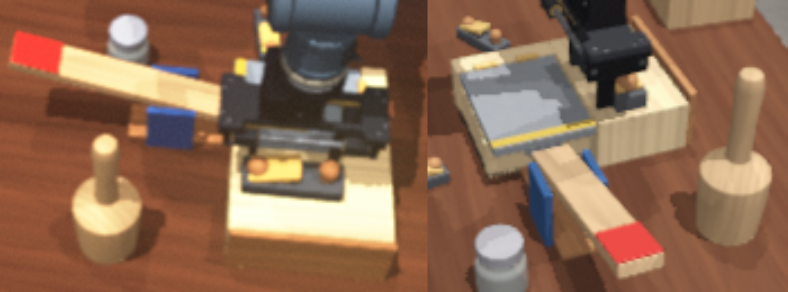

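The plane lies wholly on the ledge. I'll back off, lift, close the fingers and go to the pad.

```bash
python3 -m inch '[0.15,0,0,0,0,0,0.3,0,0,0,0,0,0.45,0,-0.1,0,0,0,0.6,0,-0.35,0,0,0,0.8,0,-0.65,0,0,0,0.95,0,-0.9,0,0,0,1,0,-1,0,0,0]' 0; for i in 1; do python3 -m inch '[0,-0.25,-0.03,0,0,0,0,-0.5,-0.06,0,0,0,0,-0.75,-0.08,0,0,0,0,-1,-0.1,0,0,0]'; done;  python3 -m inch '[0,-0.25,0,0,0,0,0,-0.5,0,0,0,0,0,-0.75,0,0,0,0,0,-1,0,0,0,0]';python3 -m inch '[0,-0.25,0,0,0,0,0,-0.5,0,0,0,0,0,-0.75,0,0,0,0,0,-1,0,0,0,0]';python3 -m inch '[0,-0.25,0,0,0,0,0,-0.5,0,0,0,0,0,-0.75,0,0,0,0,0,-1,0,0,0,0,0,-1,0,0,0,0,0,-1,0,0,0,0]'; python3 - <<'E'
from h import *
print(H(),go(-175,-3,180))
a=camera("scene");b=camera("side")
a=cv2.resize(a[160:320,190:410],None,fx=2.5,fy=2.5);b=cv2.resize(b[115:275,210:360],None,fx=2.5,fy=2.5)[:a.shape[0]]
cv2.imwrite("pics/g.png",cv2.resize(np.hstack([a,b])[:,:,::-1],None,fx=.85,fy=.85))
E
```

```text
time: 6.57
position: [0.5309, 0.1776, 0.1809]
tool_rot: [-0.042, 0.999, 0.0, 0.003]
ft_force: [0.1, -1.0, 0.1]
grip_width: 0.0481
grip_force: 0.0
time: 6.9
position: [0.5385, 0.0968, 0.1862]
tool_rot: [-0.042, 0.999, -0.0, 0.002]
ft_force: [-0.3, -0.1, -1.1]
grip_width: 0.0216
grip_force: 0.0
time: 7.23
position: [0.5451, 0.0165, 0.1859]
tool_rot: [-0.041, 0.999, -0.0, 0.002]
ft_force: [-0.3, 0.5, -0.4]
grip_width: 0.0017
grip_force: 0.0
time: 7.57
position: [0.5516, -0.0634, 0.1858]
tool_rot: [-0.041, 0.999, -0.001, 0.001]
ft_force: [0.6, 0.3, 0.0]
grip_width: 0.0006
grip_force: 0.0
time: 8.07
position: [0.5578, -0.1429, 0.1857]
tool_rot: [-0.04, 0.999, -0.0, 0.001]
ft_force: [-0.0, 0.5, 0.0]
grip_width: 0.0001
grip_force: 0.0
[-171.5   -4.6  185.7] [ 0.021 -0.044  0.071]
```

View pics/g.png

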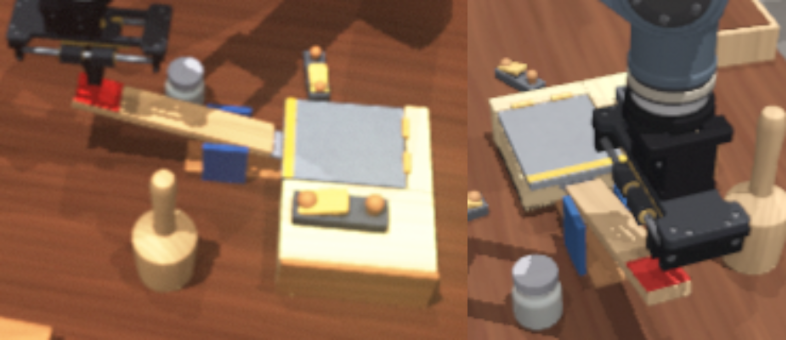

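```bash
python3 -m inch '[0.02,-0.05,0.12,0,0,0,0.02,-0.05,0.24,0,0,0,0.02,-0.05,0.32,0,0,0,0.02,-0.05,0.4,0,0,0,0.02,-0.05,0.48,0,0,0,0.02,-0.05,0.56,0,0,0,0.02,-0.05,0.64,0,0,0,0.02,-0.05,0.72,0,0,0,0.02,-0.05,0.8,0,0,0,0.02,-0.05,0.88,0,0,0,0.02,-0.05,0.95,0,0,0,0.02,-0.05,1,0,0,0]'; python3 -m inch '[0,0,0.08,0,0,0,0,0,0.16,0,0,0,0,0,0.24,0,0,0,0,0,0.32,0,0,0,0,0,0.4,0,0,0,0,0,0.48,0,0,0,0,0,0.54,0,0,0,0,0,0.6,0,0,0,0,0,0.6,0,0,0]';python3 -c "
from h import *
print(H())"
```

```text
time: 9.17
position: [0.5581, -0.1485, 0.1068]
tool_rot: [-0.042, 0.999, -0.003, 0.003]
ft_force: [0.2, -5.5, 9.9]
grip_width: 0.0003
grip_force: 5.0
time: 9.92
position: [0.5579, -0.1482, 0.0578]
tool_rot: [-0.042, 0.999, -0.003, 0.003]
ft_force: [1.4, -4.9, 4.8]
grip_width: 0.0002
grip_force: 2.8
[-176.8   -4.3   57.8]
```

Still free to move: the tip is at 36 mm with 5 N. I'll press on to the bench.

```bash
python3 -m inch '[0,0,0.05,0,0,0,0,0,0.09,0,0,0,0,0,0.12,0,0,0,0,0,0.14,0,0,0,0,0,0.14,0,0,0]';python3 -c "
from h import *
print(H())
a=camera('scene');b=camera('side')
a=cv2.resize(a[160:320,190:410],None,fx=2.5,fy=2.5);b=cv2.resize(b[115:275,210:360],None,fx=2.5,fy=2.5)[:a.shape[0]]
cv2.imwrite('pics/i.png',cv2.resize(np.hstack([a,b])[:,:,::-1],None,fx=.85,fy=.85))"
```

```text
time: 10.33
position: [0.5582, -0.1478, 0.0529]
tool_rot: [-0.042, 0.999, -0.003, 0.003]
ft_force: [-8.2, -2.6, 43.7]
grip_width: 0.0005
grip_force: 20.8
[-176.4   -4.6   52.9]
```

View pics/i.png

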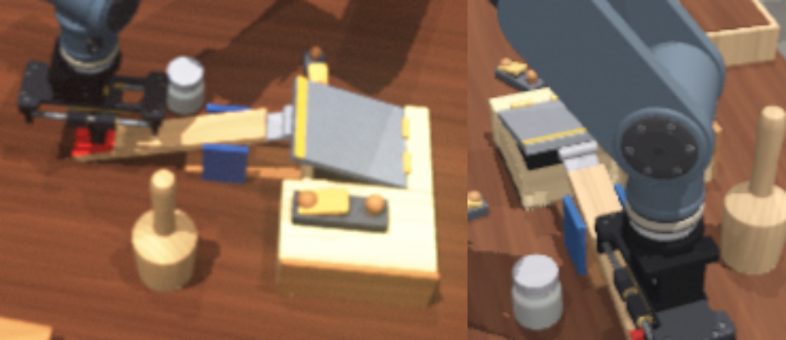

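The flap is open and the lever is on the bench at 44 N. I'll ease the push to about 20 N and hold.

```bash
python3 -m inch '[0,0,-0.02,0,0,0,0,0,-0.035,0,0,0,0,0,-0.035,0,0,0,0,0,-0.035,0,0,0,0,0,-0.035,0,0,0,0,0,-0.035,0,0,0]'
```

```text
time: 10.93
position: [0.5581, -0.1478, 0.0533]
tool_rot: [-0.042, 0.999, -0.003, 0.003]
ft_force: [-4.1, -4.3, 27.3]
grip_width: 0.0004
grip_force: 13.3
```

```bash
python3 -c "
from rig import *
print(hand_in())"
```

```text
the job is handed in; nothing more can be done
None
```

I pushed the plane fully onto the ledge without lifting it, then pressed the lever to the bench. I handed in at about 11 s with it held down at 27 N, the flap open, and the mallet, glue bottle and jar untouched; the press peaked at about 44 N at the fingertips before I eased it.

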